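# Weigh the pressed feed cake with the spatula

### The job

Slide the spatula under the round pressed-feed cake on the wooden drying board, lift it well clear of the board, and set it down gently so that it lies flat and wholly on the round steel pan of the scale, with the spatula drawn out from under it. Then lay the spatula back on its rubber rest mat, blade flat on the mat, and let go. The cake is brittle and must stay clean: never touch it with the gripper, do not ram or drop it, and leave the dropper bottle, the pen and the two jars that stand among these things where they are.

Things in the scene. Friction and masses are not known exactly. Their poses are not given: they have to be found in the camera images.
- spatula: Cranked spatula, 275 mm long, 220 g, lying blade down on the rest mat. Origin: centre of the blade's underside; x to the blade's front edge, z up. Slippery flat steel blade 120 (x) by 90 (y) by 2 mm. A neck rises from its rear to a level straight black handle: x -215 to -85 mm, 22 mm wide (y), 22 mm high (z 39 to 61). Centre of mass near x = -35 mm.
- handle (a point): Grip point on the spatula's handle: its middle height, 25 mm behind the handle's front end; at (-110, 0, 50) mm in the spatula's frame. Same axes as the spatula.
- tip (a point): Middle of the blade's front edge, underside; at (60, 0, 0) mm in the spatula's frame.
- cake: Round brown cake of hard pressed dry feed, 100 mm across, 14 mm thick, 90 to 170 g. Origin: centre of its underside; z up. Its lower edge is bevelled: the flat underside is 88 mm across and the bevel rises 6 mm. It lies loose on the board, 8 to 40 mm short of the ledge.
- board: Fixed dark wooden drying board, 210 (x) by 170 (y) mm, top surface 10 mm above the desk. Origin: centre of its underside; x points to the ledge. A ledge 12 mm thick stands 14 mm above the top surface along the whole +x end (board x 93 to 105); the other three sides are open.
- ledge (a point): Foot of the ledge's inner face, at mid-width, at the height of the board's top surface: (93, 0, 10) mm in the board's frame, same axes.
- scale: Fixed flat black scale, 200 (x) by 180 (y) mm, body 20 mm high, with a round steel pan on it; a narrow display lies along its -x side. Origin: centre of its underside.
- pan (a point): Centre of the top of the scale's round flat steel pan, 160 mm across, top 30 mm above the desk; at (15, 0, 30) mm in the scale's frame, same axes.
- rest: Fixed flat black rubber rest mat for the spatula's blade, 180 (x) by 150 (y) mm, 4 mm thick. Origin: centre of its underside. The spatula starts with its blade about the middle of it and its handle reaching over the -x side.
- dropper: Bystander, loose: small white dropper bottle, 28 mm wide, 70 mm high. Origin: centre of its underside.
- pen: Bystander, loose: blue pen lying on the desk, 130 mm long. Origin: its middle.
- jar: Bystander, loose: clear glass jar, 64 mm wide, 75 mm high. Origin: centre of its underside.
- pills: Bystander, loose: small amber jar, 48 mm wide, 70 mm high. Origin: centre of its underside.
There are look-alikes about, which are no part of the job. Of the things like the cake, leave any that is turquoise; of the rest the smaller one is meant. Of the things that look like the rest, the larger one is meant.

How it is judged:
On the way, in this order (a step that is already met when the one before it is completed fails the run):
1. the cake rides on the spatula, its underside at least 35 mm above the board's top and touching neither board nor scale (z of cake in the frame of board above 0.045 m and contact force between cake and spatula above 0.3 N and contact force between cake and board below 0.05 N and contact force between cake and scale below 0.05 N), for 0.2 s.
2. the cake lies flat and wholly on the pan with the spatula off it (horizontal distance between cake and pan below 0.03 m and contact force between cake and scale above 0.3 N and contact force between cake and spatula below 0.05 N and angle between cake's own z axis and vertical below 0.08 rad), for 0.3 s.
At the end, for the whole second after the job is handed in: Cake flat (0.08 rad, same side up) on the pan, its centre within 30 mm of the pan's centre, clear of the spatula; spatula blade down and flat (0.06 rad) on the rest mat, blade centre within 50 mm of the mat's centre along each mat axis; both still and released (all of step 2 and linear speed of each of cake, spatula below 0.02 m/s and x of spatula in the frame of rest between -0.05 and 0.05 m and y of spatula in the frame of rest between -0.05 and 0.05 m and angle between spatula's own z axis and vertical below 0.06 rad and contact force between spatula and rest above 0.3 N); the robot touches nothing.
It fails at once if the gripper or arm touches the cake (contact force between cake and the fingers above 0.1 N or contact force between cake and the arm above 0.1 N).
It fails at once if the cake is dropped on or pressed onto the scale (more than 15 N) (contact force between cake and scale above 15 N).
It fails at once if the cake is rammed against the board or its ledge (more than 30 N) (contact force between cake and board above 30 N).
It fails at once if the dropper bottle, pen or a jar is moved by more than 30 mm (distance of any of dropper, pen, jar, pills from where it was at the start of the episode above 0.03 m).
It also fails if it takes over 72 s, if anything falls off the work surface, if the arm or the gripper's body presses on something with over 40 N, if the wrist force passes 120 N, or if a joint passes its speed limit or range.

### The arm

A 6-joint arm with a two-finger parallel gripper is mounted at the origin on the work surface. World frame = base frame: x ahead of the robot, y to its left, z up, the work surface at z = 0. Lengths are in m, angles in rad, forces in N, time in s.
With the tool pointing down it reaches from about 0.35 to 0.85 m from the base axis. Payload 8.1 kg.
Tool frame: the origin (TCP) lies on the centre line of the jaws, within the pads' length; the fingertips stand 17 mm ahead of it and the grasp point (between the pads) lies 2 mm behind it; z points along the fingers, y is the line along which they close (so a half turn about z gives the same grasp; the last joint's range is limited). The gripper opens to 93 mm and grips with 3 to 60 N. Pads are 15 mm wide; open, the fingers measure 128 mm over their backs; the gripper's body (75 mm by 188 mm) begins 65 mm behind the grasp point.
Start: joints at [-1.388, 0.13, 1.488, -0, 1.523, -0.085], TCP at [0.159, -0.579, 0.236] pointing down, gripper open.
Joint ranges: [-2.96, 2.96], [-0.89, 2.26], [0.02, 2.5], [-1.34, 4.48], [0, 2.73], [-2.66, 2.66]. Speed limits (rad/s): [2.39, 2.39, 2.79, 3.14, 3.14, 3.14].

### API

Orientations are given as a rotation vector (axis times angle).
In Python, from plant import telemetry, viewer, order gives the robot as it stands.
- The arm moves only by the tool send_rows, never from a script. Its argument "plan" is a list that holds one entry, the list of rows, each a list of 5 numbers: the closure, from -1 (fully open) to 1 (shut), then the shift along the world's x, y, z normalised to -1 to 1, where 1 is 0.2 m, then the turn about the world's z normalised to -1 to 1, where 1 is 60 degrees. A call has 1 to 20 rows; each row is the pose to reach, as a shift and turn from the pose commanded when the call began; what a row does not reach only later rows make up. A row lasts 1/12 s, in which the tool goes at most 41.7 mm and 7.16 degrees, less where a joint would pass 70% of its speed; a pose out of reach is approached as far as the arm can. A call with a number of a shift or a turn outside -1 to 1 is refused whole. A call with a gripper value outside its range is refused whole. The fingers move at their own pace and stop on an object; "force" is the grip in N (left out, the last holds). Time passes only in rows, so rows that repeat a pose let the fingers close. It gives the time, the measured TCP pose, the force, the opening and the grip force at its end, in the units of the state.
- telemetry.read_state(): the state, without advancing time (a new reading comes with each control period).
- viewer.read_camera(name): name is "side" or "top"; returns (picture, depth): 420x560x3 uint8, blue, green, red; 420x560 float32, m along the optical axis (not along the pixel's ray), 0 where there is no reading.
- viewer.calibration(name): a dict with "camera_matrix" (3x3 intrinsics, pixels), "dist_coeffs" ([k1, k2, p1, p2, k3] as OpenCV has them; the pictures are not rectified), "extrinsics" (4x4, takes a point from camera to world coordinates). Camera axes: x right, y up, looking along -z (the intrinsics and any distortion apply to the point x, -y, -z); pixel columns grow to the right and rows downward; lengths in m; the calibration is good to about 2 mm. A picture is of the moment at which its call begins. calibration takes no time and is no camera call.
- order.close_job(): hands the job in; it is judged then, once.
The state is a dict: "t": time; "q": joint angles; "dq": joint speeds; "joint_torque": joint torques, N m; "tool_pos": TCP position; "orientation": TCP orientation; "force": force on the tool from outside, world axes, zero at the start; "wrist_torque": the same for the moment, N m; "opening": finger opening in m; "gripper_force": force on a finger pad.
Only numpy, scipy, OpenCV 4.12 (cv2) and the standard library are available. Lean on these libraries where they do the work, as an engineer would, in place of code of your own. Each camera call takes 0.05 s, during which the arm holds its last target. There are 200 camera calls.

## Working session

There is one attempt and no reset: what is moved stays moved. The work goes in short steps, Python scripts to look and compute and a tool call to move; the robot and the scene stay as the last step left them, time stands still between calls to the robot, and variables do not carry over. Pictures are saved under pics/ and viewed, at most 10 in all, crops included, and the job is handed in when it is done.

Besides the shell and the picture viewer there is one more tool, called after "Emit:" in YAML: its name, and indented under it one key for each argument. send_rows: Moves the arm, as the interface text tells. Scaled input: -1 to 1 covers 0.2 m each way for a shift and 60 degrees each way for a turn. Its arguments: {"type":"object","properties":{"plan":{"type":"array"},"force":{"type":"number"}},"required":["plan"]}

```bash
mkdir -p pics; ls; cat > h.py <<'E'
import numpy as np, cv2
from plant import telemetry, viewer, order
def grab(n,tag):
    im,d=viewer.read_camera(n); cv2.imwrite(f'pics/{tag}.png',im); np.save(f'pics/{tag}.npy',d); return im,d
def ray(n,uv):
    c=viewer.calibration(n); K=np.array(c['camera_matrix']);D=np.array(c['dist_coeffs']);E=np.array(c['extrinsics'])
    p=cv2.undistortPoints(np.array(uv,float).reshape(-1,1,2),K,D).reshape(-1,2)
    r=np.c_[p[:,0],-p[:,1],-np.ones(len(p))]
    return E,r
def atz(n,uv,z):
    E,r=ray(n,uv); d=r@E[:3,:3].T; o=E[:3,3]; z=np.broadcast_to(z,len(d)); return o+d*((z-o[2])/d[:,2])[:,None]
def atd(n,uv,dep):
    E,r=ray(n,uv); return (r*np.asarray(dep)[:,None])@E[:3,:3].T+E[:3,3]
def cloud(n,d):
    h,w=d.shape; g=np.stack(np.meshgrid(np.arange(w),np.arange(h)),-1).reshape(-1,2)
    return atd(n,g,d.reshape(-1)).reshape(h,w,3)
E
python3 - <<'E'
from h import *
for n in('top','side'):
    im,d=grab(n,n+'0'); print(n,viewer.calibration(n))
print(telemetry.read_state())
E
```

```text
pics
top {'camera_matrix': array([[405.97513748,   0.        , 276.3159518 ],
       [  0.        , 405.97513748, 207.52285246],
       [  0.        ,   0.        ,   1.        ]]), 'dist_coeffs': array([-0.02760477,  0.        ,  0.        ,  0.        ,  0.        ]), 'extrinsics': array([[-0.00794632,  0.99221392, -0.1242916 ,  0.30399628],
       [-0.99969671, -0.01077995, -0.0221423 ,  0.05457902],
       [-0.02330976,  0.12407795,  0.99199865,  1.0762286 ],
       [ 0.        ,  0.        ,  0.        ,  1.        ]])}
side {'camera_matrix': array([[382.12888719,   0.        , 279.60732873],
       [  0.        , 382.12888719, 204.39440596],
       [  0.        ,   0.        ,   1.        ]]), 'dist_coeffs': array([0.00546694, 0.        , 0.        , 0.        , 0.        ]), 'extrinsics': array([[-0.91008736,  0.21357598, -0.35514265,  0.05762108],
       [-0.4143624 , -0.45512486,  0.78814032,  0.94252408],
       [ 0.00669359,  0.8644343 ,  0.50270124,  0.61373526],
       [ 0.        ,  0.        ,  0.        ,  1.        ]])}
{'t': 0.1, 'q': array([-1.38838052e+00,  1.31106759e-01,  1.48917819e+00, -6.18584595e-05,
        1.52299756e+00, -8.53952676e-02]), 'dq': array([ 0.00040437, -0.00089417, -0.00169728, -0.00137461, -0.00066805,
       -0.00164135]), 'joint_torque': array([-1.37595571e-04, -5.61337245e+01, -4.93097734e+01,  7.68997218e-02,
        2.90661387e-02, -1.99333687e-05]), 'tool_pos': array([ 0.15868577, -0.57812462,  0.23467542]), 'orientation': array([-3.11179882e+00, -4.19200353e-01,  2.25533013e-04]), 'force': array([ 0.02699875, -0.22349565, -0.07075908]), 'wrist_torque': array([-0.06593323,  0.03639137, -0.00768807]), 'gripper_force': 0.0, 'opening': 0.09297259569115338}
```

View pics/top0.png

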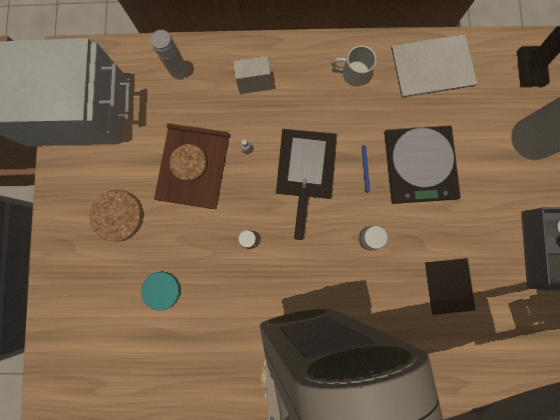

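View pics/side0.png

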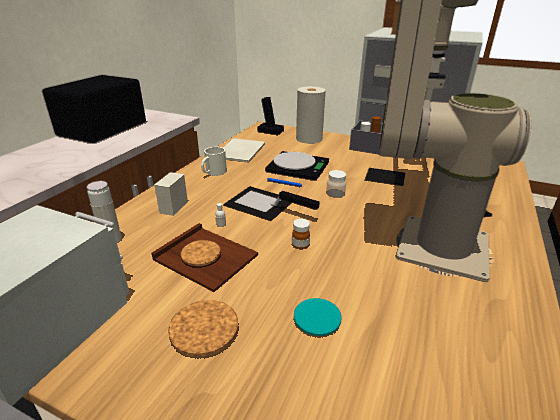

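The top view shows the board with its cake at about (188,162), the ledge on its upper edge, the spatula at (308,160) with its handle end at (300,235), and the scale pan at (423,158). The dropper is at (245,147), the pen at (366,168), the amber jar at (247,239) and the glass jar at (375,238). The side view agrees.

```bash
python3 - <<'E'
import cv2
im=cv2.imread('pics/top0.png'); 
cv2.imwrite('pics/c1.png',cv2.resize(im[118:252,145:345],None,fx=4,fy=4,interpolation=cv2.INTER_CUBIC))
im=cv2.imread('pics/side0.png')
cv2.imwrite('pics/c2.png',cv2.resize(im[140:290,145:345],None,fx=4,fy=4,interpolation=cv2.INTER_CUBIC))
E
```

```text
(no output)
```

View pics/c1.png

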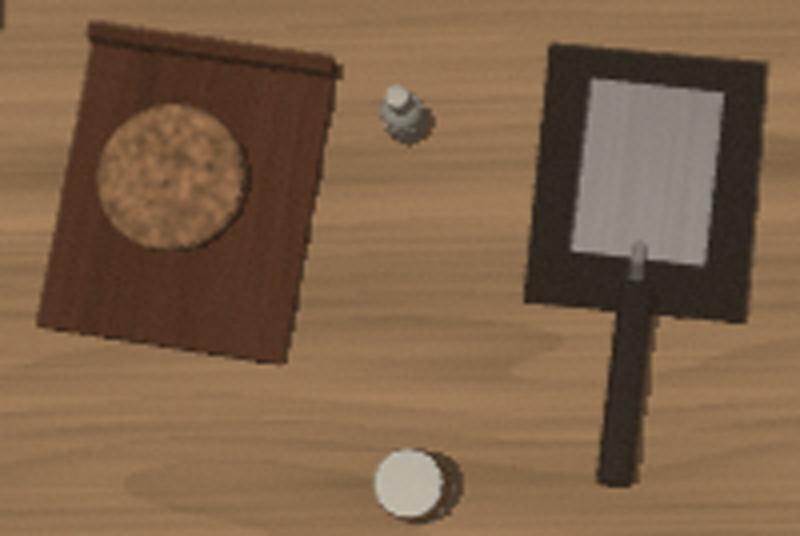

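View pics/c2.png

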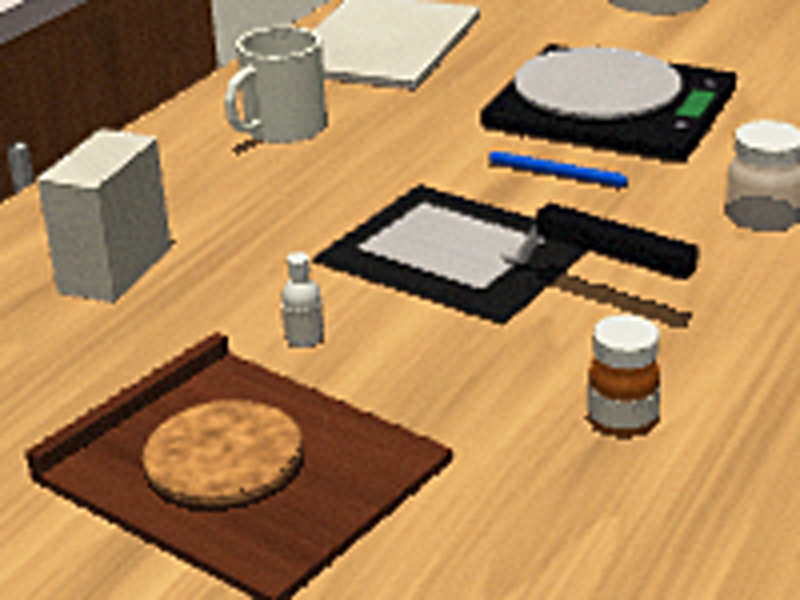

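The crops show the cake's top circle centred at about (172,177) in the top crop. The blade corners are (592,78), (724,93), (707,266) and (570,251), and the mat corners are (549,44), (768,62), (746,323) and (525,302). In the side crop the blade corners are (427,204), (534,240), (484,288) and (358,245), and the cake sits at (222,447).

```bash
cat >> h.py <<'E'
def tri(a,b):
    A=[];B=[]
    for n,p in(('top',a),('side',b)):
        E,r=ray(n,[p]); d=(r@E[:3,:3].T)[0]; d/=np.linalg.norm(d); P=np.eye(3)-np.outer(d,d); A.append(P);B.append(P@E[:3,3])
    X=np.linalg.solve(A[0]+A[1],B[0]+B[1]); return X, np.linalg.norm(A[0]@X-B[0])*2
E
python3 - <<'E'
from h import *
np.set_printoptions(precision=4,suppress=True)
T=lambda L:[((u+.5)/4-.5+145,(v+.5)/4-.5+118) for u,v in L]
S=lambda L:[((u+.5)/4-.5+145,(v+.5)/4-.5+140) for u,v in L]
bl=T([(592,78),(724,93),(707,266),(570,251)]);bs=S([(427,204),(358,245),(484,288),(534,240)])
# order top: far-left, far-right, near-right, near-left ; side: far-left(358,245), far-right(427,204), near-right(534,240), near-left(484,288)
bs=S([(358,245),(427,204),(534,240),(484,288)])
print('blade tri',[tri(a,b) for a,b in zip(bl,bs)])
B=atz('top',bl,.006);print('blade',B,B.mean(0),np.linalg.norm(np.diff(B,axis=0),axis=1))
M=atz('top',T([(549,44),(768,62),(746,323),(525,302)]),.004);print('mat',M,M.mean(0),np.linalg.norm(np.diff(M,axis=0),axis=1))
h=T([(597,482),(638,487),(655,290),(616,285)]);H=atz('top',h,.065);print('handle',H)
print('hend tri',tri(T([(638,487)])[0],S([(655,220+0)])[0]))
ck=T([(172,177)]);print('cake',atz('top',ck,.024),tri(ck[0],S([(222,447)])[0]))
bd=T([(37,326),(286,363),(333,76),(88,42)]);Bd=atz('top',bd,.01);print('board',Bd,np.linalg.norm(np.diff(Bd,axis=0),axis=1))
for n in('top','side'):
    d=np.load(f'pics/{n}0.npy');C=cloud(n,d)
    def reg(name,x,y,z):
        m=(C[...,0]>x[0])&(C[...,0]<x[1])&(C[...,1]>y[0])&(C[...,1]<y[1])&(C[...,2]>z[0])&(C[...,2]<z[1])&(d>0)
        P=C[m]; 
        if len(P): print(n,name,len(P),'med',np.median(P,0),'min',P.min(0),'max',P.max(0), 'mid',(P.min(0)+P.max(0))/2)
    c=atz('top',ck,.024)[0]
    reg('cake',(c[0]-.057,c[0]+.057),(c[1]-.07,c[1]+.07),(.019,.03))
    b=B.mean(0)
    reg('handle',(b[0]-.23,b[0]-.07),(b[1]-.06,b[1]+.06),(.055,.075))
    p=atz('top',[(423,158)],.03)[0]
    reg('pan',(p[0]-.12,p[0]+.12),(p[1]-.12,p[1]+.12),(.026,.036))
    reg('scale',(p[0]-.16,p[0]+.14),(p[1]-.14,p[1]+.14),(.014,.025))
    for nm,uv,z in(('dropper',(245,145),.07),('amber',(247,239),.07),('jar',(375,238),.075)):
        q=atz('top',[uv],z)[0]; reg(nm,(q[0]-.06,q[0]+.06),(q[1]-.06,q[1]+.06),(.05 if nm!='dropper' else .03,.1))
print('pen',atz('top',[(365,147),(367,191)],.005))
E
```

```text
blade tri [(array([0.6291, 0.0322, 0.0066]), np.float64(0.002183046039283962)), (array([ 0.6165, -0.0577,  0.0036]), np.float64(0.0055574501118775856)), (array([ 0.5033, -0.0417,  0.0028]), np.float64(0.006068369091225505)), (array([0.5093, 0.0483, 0.0061]), np.float64(0.0036168822019807946))]
blade [[ 0.6303  0.0326  0.006 ]
 [ 0.6186 -0.0566  0.006 ]
 [ 0.4998 -0.0424  0.006 ]
 [ 0.5111  0.0489  0.006 ]] [ 0.5649 -0.0044  0.006 ] [0.09   0.1196 0.092 ]
mat [[ 0.6553  0.0616  0.004 ]
 [ 0.6404 -0.0872  0.004 ]
 [ 0.4613 -0.0677  0.004 ]
 [ 0.4772  0.0794  0.004 ]] [ 0.5586 -0.0035  0.004 ] [0.1495 0.1802 0.1479]
handle [[ 0.3536  0.0341  0.065 ]
 [ 0.3502  0.0087  0.065 ]
 [ 0.474  -0.004   0.065 ]
 [ 0.4775  0.0205  0.065 ]]
hend tri (array([0.3657, 0.0148, 0.0803]), np.float64(0.03404914080453789))
cake [[0.5612 0.3138 0.024 ]] (array([0.5617, 0.3145, 0.0204]), np.float64(0.000710821279488761))
board [[0.4638 0.4064 0.01  ]
 [0.437  0.2384 0.01  ]
 [0.6332 0.2085 0.01  ]
 [0.6601 0.3773 0.01  ]] [0.1702 0.1984 0.1709]
top cake 1063 med [0.5612 0.3148 0.0236] min [0.5122 0.2653 0.0
[... 1084 characters left out ...]
n 578 med [ 0.5595 -0.3006  0.0295] min [ 0.4824 -0.3902  0.0261] max [ 0.6419 -0.2239  0.0332] mid [ 0.5622 -0.3071  0.0297]
side scale 494 med [ 0.4901 -0.2508  0.0193] min [ 0.4436 -0.4064  0.0142] max [ 0.6501 -0.2116  0.0249] mid [ 0.5469 -0.309   0.0195]
side dropper 111 med [0.5948 0.1659 0.0454] min [0.5834 0.1496 0.0304] max [0.6106 0.1749 0.07  ] mid [0.597  0.1622 0.0502]
side amber 207 med [0.3491 0.1622 0.0689] min [0.3311 0.1302 0.0501] max [0.3738 0.1766 0.0726] mid [0.3525 0.1534 0.0613]
side jar 214 med [ 0.3487 -0.1497  0.0724] min [ 0.3242 -0.192   0.05  ] max [ 0.3796 -0.1346  0.0774] mid [ 0.3519 -0.1633  0.0637]
pen [[ 0.6004 -0.1625  0.005 ]
 [ 0.4799 -0.1634  0.005 ]]
```

Measured points agree with the given sizes and heights:

| Item | Position (m) | Yaw |
|---|---|---|
| Blade centre | (0.565, -0.004) | about -7° |
| Cake | (0.561, 0.315) | – |
| Board | – | -8.6° |
| Pan | (0.564, -0.308) | – |

The cake is about 37 mm short of the ledge. Next I move to the handle, turning about +157.5° in total so that joint 6 stays in range.

Emit:
send_rows:
  plan:
    - [[-1,0.25,0.49,-0.03,0.44],[-1,0.5,0.98,-0.06,0.875],[-1,0.5,0.98,-0.06,0.875],[-1,0.5,0.98,-0.06,0.875],[-1,0.5,0.98,-0.06,0.875],[-1,0.5,0.98,-0.06,0.875],[-1,0.5,0.98,-0.06,0.875],[-1,0.5,0.98,-0.06,0.875],[-1,0.5,0.98,-0.06,0.875]]

```text
t: 0.85
tool_pos: [0.259, -0.382, 0.2234]
orientation: [-2.604, -1.757, 0.0]
force: [-1.2, 0.5, 0.3]
opening: 0.0934
gripper_force: 0.0
```

Emit:
send_rows:
  plan:
    - [[-1,0.5,0.98,-0.06,0.875],[-1,0.5,0.98,-0.06,0.875],[-1,0.5,0.98,-0.06,0.875],[-1,0.5,0.98,-0.06,0.875],[-1,0.5,0.98,-0.06,0.875],[-1,0.5,0.98,-0.06,0.875],[-1,0.5,0.98,-0.06,0.875],[-1,0.5,0.98,-0.06,0.875],[-1,0.5,0.98,-0.06,0.875]]

```text
t: 1.6
tool_pos: [0.3589, -0.1862, 0.2114]
orientation: [-1.561, -2.726, -0.0]
force: [-0.2, 0.3, -0.1]
opening: 0.0928
gripper_force: 0.0
```

Emit:
send_rows:
  plan:
    - [[-1,0.5,0.98,-0.06,0.875],[-1,0.5,0.98,-0.06,0.875],[-1,0.5,0.98,-0.06,0.875],[-1,0.5,0.98,-0.06,0.875],[-1,0.5,0.98,-0.06,0.875],[-1,0.5,0.98,-0.06,0.875],[-1,0.5,0.98,-0.06,0.875],[-1,0.5,0.98,-0.06,0.875],[-1,0.5,0.98,-0.06,0.875]]

```text
t: 2.35
tool_pos: [0.4587, 0.0095, 0.1992]
orientation: [-0.198, -3.134, 0.0]
force: [-0.2, -0.5, -0.1]
opening: 0.0932
gripper_force: 0.0
```

```bash
cat >> h.py <<'E'
def st():
    from scipy.spatial.transform import Rotation as R
    s=telemetry.read_state(); m=R.from_rotvec(s['orientation']).as_matrix()
    print('t%.2f'%s['t'],'pos',s['tool_pos'].round(4),'closeline',np.degrees(np.arctan2(m[1,1],m[0,1])).round(2),'zax',m[:,2].round(4),'F',s['force'].round(2),'M',s['wrist_torque'].round(2),'op',round(s['opening'],4),'gf',s['gripper_force'],'q',s['q'].round(2))
E
python3 -c "from h import *;st()"
```

```text
t2.35 pos [0.4587 0.0095 0.1992] closeline 82.78 zax [-0.001  0.    -1.   ] F [-0.25 -0.52 -0.11] M [ 0.09 -0.11 -0.03] op 0.0932 gf 0.0 q [-0.09 -0.24  1.91 -0.    1.47 -1.54]
```

Emit:
send_rows:
  plan:
    - [[-1,0,0,-0.2,0],[-1,0,0,-0.4,0],[-1,0,0,-0.55,0],[-1,0,0,-0.65,0],[-1,0,0,-0.735,0],[-1,0,0,-0.735,0],[-1,0,0,-0.735,0]]

```text
t: 2.93
tool_pos: [0.4578, 0.009, 0.0519]
orientation: [-0.202, -3.132, -0.0]
force: [0.7, 0.1, 0.6]
opening: 0.0931
gripper_force: 0.0
```

Emit:
send_rows:
  force: 8
  plan:
    - [[1,0,0,0,0],[1,0,0,0,0],[1,0,0,0,0],[1,0,0,0,0],[1,0,0,0,0],[1,0,0,0,0],[1,0,0,0,0],[1,0,0,0,0]]

```text
t: 3.6
tool_pos: [0.4588, 0.0094, 0.0527]
orientation: [0.196, 3.135, -0.0]
force: [0.3, -0.3, -0.1]
opening: 0.044
gripper_force: 0.0
```

Emit:
send_rows:
  force: 60
  plan:
    - [[1,0,0,0,0],[1,0,0,0,0],[1,0,0,0,0],[1,0,0,0,0],[1,0,0,0,0],[1,0,0,0,0]]

```text
t: 4.1
tool_pos: [0.4587, 0.0094, 0.0526]
orientation: [-0.196, -3.135, -0.0]
force: [0.6, -0.3, -0.1]
opening: 0.0216
gripper_force: 60.0
```

```bash
python3 -c "from h import *;st();grab('top','g1');grab('side','g1s')"
```

```text
t4.10 pos [0.4587 0.0094 0.0526] closeline 82.84 zax [-1.e-04  0.e+00 -1.e+00] F [ 0.58 -0.29 -0.13] M [ 0.05 -0.13 -0.03] op 0.0216 gf 59.985031485557556 q [-0.09 -0.08  2.05  0.    1.17 -1.54]
```

Emit:
send_rows:
  plan:
    - [[1,0,0,0.03,0],[1,0,0,0.1,0],[1,0,0,0.2,0],[1,0,0,0.3,0],[1,0,0,0.4,0],[1,0,0,0.5,0],[1,0,0,0.5,0],[1,0,0,0.5,0],[1,0,0,0.5,0]]

```text
t: 4.95
tool_pos: [0.4581, 0.0094, 0.1515]
orientation: [-0.196, -3.134, -0.0]
force: [0.6, 0.1, -2.5]
opening: 0.0214
gripper_force: 60.0
```

```bash
cat >> h.py <<'E'
def blade(tag):
    """fit blade plane from both cameras' depth, near the expected place"""
    st(); s=telemetry.read_state(); p=s['tool_pos']
    for n in('top','side'):
        im,d=grab(n,tag+n); C=cloud(n,d)
        yaw=YAW; u=np.array([np.cos(yaw),np.sin(yaw)]);v=np.array([-u[1],u[0]])
        q=C[...,:2]-p[:2]; a=q@u; b=q@v
        m=(d>0)&(a>.055)&(a<.16)&(abs(b)<.035)&(abs(C[...,2]-(p[2]-.05))<.025)
        P=C[m]; A=np.c_[a[m],b[m],np.ones(m.sum())]
        k=np.linalg.lstsq(A,P[:,2],rcond=None)[0]
        mm=(d>0)&(a>.0)&(a<.25)&(abs(b)<.07)&(abs(C[...,2]-(p[2]-.05))<.012)
        print(n,m.sum(),'pitch,roll mrad',(k[:2]*1e3).round(1),'z at blade centre',round(k@[.107,0,1],4),'minus tcp',round(k@[.107,0,1]-p[2],4),'a range',np.percentile(a[mm],[.5,99.5]).round(4),'b',np.percentile(b[mm],[.5,99.5]).round(4))
YAW=np.radians(-7.1)
E
python3 -c "from h import *;blade('l1')"
```

```text
t4.95 pos [0.4581 0.0094 0.1515] closeline 82.84 zax [-1.4e-03  1.0e-04 -1.0e+00] F [ 0.57  0.09 -2.48] M [ 0.07  0.03 -0.  ] op 0.0214 gf 59.98434662818909 q [-0.09 -0.21  1.97 -0.    1.38 -1.54]Traceback (most recent call last):
  File "<string>", line 1, in <module>
    from h import *;blade('l1')
                    ~~~~~^^^^^^
  File "h.py", line 37, in blade
    print(n,m.sum(),'pitch,roll mrad',(k[:2]*1e3).round(1),'z at blade centre',round(k@[.107,0,1],4),'minus tcp',round(k@[.107,0,1]-p[2],4),'a range',np.percentile(a[mm],[.5,99.5]).round(4),'b',np.percentile(b[mm],[.5,99.5]).round(4))
                                                                                                                                                      ~~~~~~~~~~~~~^^^^^^^^^^^^^^^^^
    return _quantile_unchecked(
        a, q, axis, out, overwrite_input, method, keepdims, weights)
    return _ureduce(a,
                    func=_quantile_ureduce_func,
    ...<5 lines>...
                    overwrite_input=overwrite_input,
                    method=method)
    r = func(a, **kwargs)
    result = _quantile(arr,
                       quantiles=q,
    ...<2 lines>...
                       out=out,
                       weights=wgt)
    slices_having_nans = np.isnan(arr[-1, ...])
                                  ~~~^^^^^^^^^
IndexError: index -1 is out of bounds for axis 0 with size 0
```

```bash
python3 - <<'E'
from h import *
im,d=grab('side','l1side')
t=cv2.imread('pics/l1top.png')
cv2.imwrite('pics/l1.png',np.hstack([cv2.resize(t[110:310,220:420],None,fx=2,fy=2),cv2.resize(im[120:320,200:400],None,fx=2,fy=2)]))
E
```

```text
(no output)
```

View pics/l1.png

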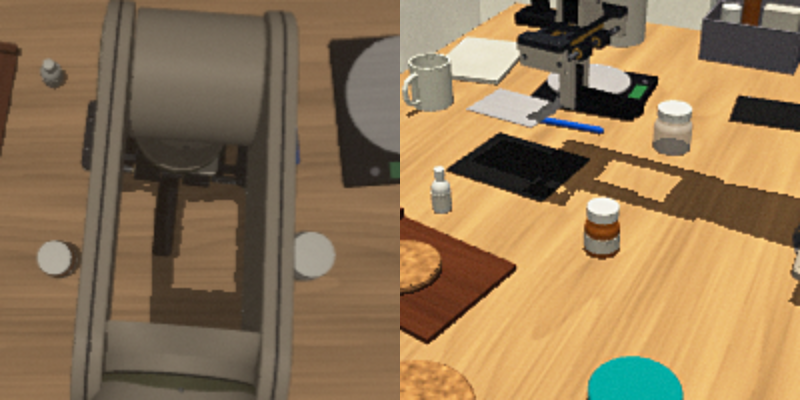

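The side half shows the spatula held and lifted, blade at about (510,107). In the top half the arm hides the blade. I fit the blade from the side camera only.

```bash
sed -i "s/for n in('top','side'):\n        im,d=grab(n,tag/X/; /def blade/,\$s/for n in('top','side')/for n in('side',)/" h.py; python3 -c "from h import *;blade('l2')"
```

```text
t5.05 pos [0.4576 0.0095 0.1508] closeline 82.84 zax [-3.e-03  2.e-04 -1.e+00] F [ 0.3  -0.4  -2.78] M [ 0.08 -0.01  0.02] op 0.0214 gf 59.984210729599 q [-0.09 -0.2   1.97 -0.    1.38 -1.54]
side 323 pitch,roll mrad [-10.2  -4.9] z at blade centre 0.103 minus tcp -0.0478 a range [0.0372 0.1643] b [-0.0461  0.0463]
```

Emit:
send_rows:
  plan:
    - [[1,-0.04,0.1,0,0],[1,-0.1,0.26,0,0],[1,-0.16,0.42,0,0],[1,-0.22,0.58,0,0],[1,-0.28,0.74,0,0],[1,-0.318,0.85,0,0],[1,-0.318,0.85,0,0]]

```text
t: 5.68
tool_pos: [0.393, 0.1826, 0.1515]
orientation: [-0.191, -3.133, -0.002]
force: [-1.2, -0.5, -2.8]
opening: 0.0218
gripper_force: 60.0
```

Emit:
send_rows:
  plan:
    - [[1,-0.04,0.1,0,-0.01],[1,-0.1,0.26,0,-0.024],[1,-0.16,0.42,0,-0.024],[1,-0.22,0.58,0,-0.024],[1,-0.28,0.74,0,-0.024],[1,-0.318,0.85,0,-0.024],[1,-0.318,0.85,0,-0.024],[1,-0.318,0.85,0,-0.024],[1,-0.318,0.85,0,-0.024],[1,-0.318,0.85,0,-0.024]]

```text
t: 6.52
tool_pos: [0.3319, 0.3482, 0.152]
orientation: [-0.237, -3.132, 0.002]
force: [0.3, -0.2, -2.7]
opening: 0.0217
gripper_force: 60.0
```

```bash
sed -i 's/YAW=np.radians.*/YAW=np.radians(-8.6)/' h.py; python3 -c "from h import *;blade('b1')"
```

```text
t6.52 pos [0.3319 0.3482 0.152 ] closeline 81.34 zax [-6.0e-04 -1.1e-03 -1.0e+00] F [ 0.32 -0.18 -2.73] M [ 0.   -0.01  0.03] op 0.0217 gf 59.98423397541046 q [ 0.7  -0.14  1.91 -0.    1.37 -0.72]
side 812 pitch,roll mrad [-3.5 -1.6] z at blade centre 0.1049 minus tcp -0.0471 a range [0.0427 0.1653] b [-0.0451  0.0451]
```

Emit:
send_rows:
  plan:
    - [[1,0,0,-0.08,0],[1,0,0,-0.18,0],[1,0,0,-0.28,0],[1,0,0,-0.37,0],[1,0,0,-0.43,0],[1,0,0,-0.45,0],[1,0,0,-0.46,0],[1,0,0,-0.46,0],[1,0,0,-0.46,0]]

```text
t: 7.32
tool_pos: [0.3324, 0.3499, 0.0618]
orientation: [0.236, 3.131, 0.002]
force: [0.4, -0.2, -2.0]
opening: 0.0215
gripper_force: 60.0
```

Emit:
send_rows:
  plan:
    - [[1,0,0,-0.01,0],[1,0,0,-0.015,0],[1,0,0,-0.02,0],[1,0,0,-0.02,0],[1,0,0,-0.02,0],[1,0,0,-0.02,0]]

```text
t: 7.82
tool_pos: [0.3321, 0.3499, 0.0573]
orientation: [0.235, 3.132, 0.002]
force: [-1.6, 1.1, 3.5]
opening: 0.0219
gripper_force: 60.0
```

```bash
python3 - <<'E'
from h import *
blade('b2')
im=cv2.imread('pics/b2side.png'); cv2.imwrite('pics/b2c.png',cv2.resize(im[200:320,140:340],None,fx=4,fy=4,interpolation=cv2.INTER_CUBIC))
E
```

```text
t7.82 pos [0.3321 0.3499 0.0573] closeline 81.42 zax [ 1.2e-03  9.0e-04 -1.0e+00] F [-1.64  1.07  3.55] M [ 0.   -0.42 -0.01] op 0.0219 gf 59.98682677745819 q [ 0.71 -0.02  1.99 -0.    1.18 -0.72]
side 726 pitch,roll mrad [8.9 0.9] z at blade centre 0.0116 minus tcp -0.0458 a range [0.0009 0.245 ] b [-0.067   0.0696]
```

View pics/b2c.png

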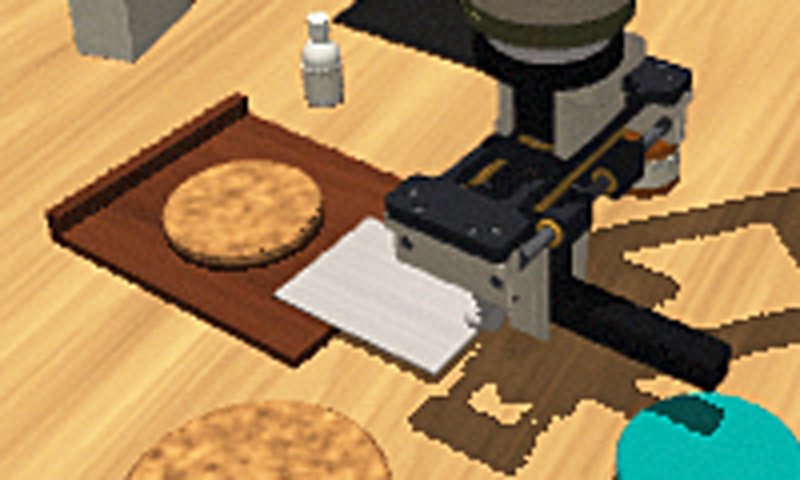

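The blade lies on the board just short of the cake, front edge at about (325,255) in the crop, and is centred on it. I raise it 1 mm and push slowly along the board.

Emit:
send_rows:
  plan:
    - [[1,0,0,0.004,0],[1,0.02,-0.003,0.004,0],[1,0.04,-0.006,0.004,0],[1,0.06,-0.009,0.004,0],[1,0.08,-0.012,0.004,0],[1,0.1,-0.015,0.004,0],[1,0.12,-0.018,0.004,0],[1,0.14,-0.021,0.004,0],[1,0.16,-0.024,0.004,0],[1,0.18,-0.027,0.004,0],[1,0.2,-0.03,0.004,0],[1,0.215,-0.0325,0.004,0],[1,0.23,-0.035,0.004,0],[1,0.245,-0.037,0.004,0],[1,0.26,-0.039,0.004,0],[1,0.275,-0.0415,0.004,0],[1,0.29,-0.044,0.004,0],[1,0.3,-0.0455,0.004,0],[1,0.3,-0.0455,0.004,0]]

```text
t: 9.45
tool_pos: [0.3925, 0.3406, 0.0582]
orientation: [0.236, 3.132, 0.001]
force: [-1.5, 0.9, 8.0]
opening: 0.0218
gripper_force: 60.0
```

```bash
cat >> h.py <<'E'
def cake(n,tag,c,z):
    im,d=grab(n,tag); C=cloud(n,d); q=C-np.r_[c,z]
    m=(d>0)&(abs(q[...,2])<.006)&(np.hypot(q[...,0],q[...,1])<.075)&(im[...,2].astype(int)-im[...,0]>35)
    P=C[m]; 
    k=np.linalg.lstsq(np.c_[P[:,:2]-P[:,:2].mean(0),np.ones(len(P))],P[:,2],rcond=None)[0]
    print(n,len(P),'mid',((np.percentile(P,.5,0)+np.percentile(P,99.5,0))/2).round(4),'ext',(np.percentile(P,99.5,0)-np.percentile(P,.5,0)).round(4),'medz',np.median(P[:,2]).round(4),'slope',k[:2].round(4))
E
python3 -c "
from h import *
blade('i1'); cake('side','i1c',[.575,.313],.026); cake('top','i1t',[.575,.313],.026)"
```

```text
t9.45 pos [0.3925 0.3406 0.0582] closeline 81.38 zax [ 7.e-04  9.e-04 -1.e+00] F [-1.53  0.94  7.95] M [ 0.09 -0.05 -0.02] op 0.0218 gf 59.98806595802307 q [ 0.62  0.08  1.88  0.    1.18 -0.8 ]
side 690 pitch,roll mrad [35.3 -5.8] z at blade centre 0.0126 minus tcp -0.0456 a range [0.0005 0.2472] b [-0.0677  0.0695]
side 742 mid [0.5973 0.3113 0.0243] ext [0.1012 0.0957 0.0083] medz 0.0247 slope [-0.025  -0.0072]
top 1040 mid [0.5982 0.3085 0.0252] ext [0.0966 0.0957 0.0096] medz 0.0253 slope [-0.0255  0.0091]
```

Emit:
send_rows:
  plan:
    - [[1,0.01,-0.0015,0.003,0],[1,0.025,-0.004,0.003,0],[1,0.04,-0.006,0.003,0],[1,0.06,-0.009,0.003,0],[1,0.08,-0.012,0.003,0],[1,0.1,-0.015,0.003,0],[1,0.12,-0.018,0.003,0],[1,0.14,-0.021,0.003,0],[1,0.16,-0.024,0.003,0],[1,0.18,-0.027,0.003,0],[1,0.2,-0.03,0.003,0],[1,0.2,-0.03,0.003,0]]

```text
t: 10.6
tool_pos: [0.4326, 0.3343, 0.0585]
orientation: [0.236, 3.132, 0.001]
force: [-0.4, 1.3, 5.8]
opening: 0.0216
gripper_force: 60.0
```

```bash
python3 -c "
from h import *
st(); cake('side','i2c',[.597,.310],.026); cake('top','i2t',[.597,.310],.026)"
```

```text
t10.60 pos [0.4326 0.3343 0.0585] closeline 81.37 zax [ 4.e-04  6.e-04 -1.e+00] F [-0.4   1.26  5.77] M [ 0.08 -0.09 -0.06] op 0.0216 gf 59.98773157596588 q [ 0.56  0.15  1.81  0.    1.19 -0.86]
side 730 mid [0.6039 0.3067 0.0247] ext [0.1135 0.1054 0.0085] medz 0.025 slope [-0.0353 -0.0022]
top 1175 mid [0.6057 0.3085 0.0257] ext [0.1119 0.0971 0.0106] medz 0.0257 slope [-0.0381  0.0027]
```

Emit:
send_rows:
  plan:
    - [[1,0.01,-0.0015,0.002,0],[1,0.025,-0.004,0.002,0],[1,0.04,-0.006,0.002,0],[1,0.06,-0.009,0.002,0],[1,0.08,-0.012,0.002,0],[1,0.1,-0.015,0.002,0],[1,0.12,-0.018,0.002,0],[1,0.14,-0.021,0.002,0],[1,0.16,-0.024,0.002,0],[1,0.18,-0.027,0.002,0],[1,0.19,-0.029,0.002,0],[1,0.2,-0.03,0.002,0],[1,0.2,-0.03,0.002,0]]

```text
t: 11.78
tool_pos: [0.4721, 0.3282, 0.0586]
orientation: [-0.236, -3.132, -0.0]
force: [-1.0, 0.1, 5.6]
opening: 0.0215
gripper_force: 60.0
```

```bash
python3 -c "
from h import *
st(); cake('side','i3c',[.597,.310],.026); cake('top','i3t',[.597,.310],.026)
im=cv2.imread('pics/i3c.png'); cv2.imwrite('pics/i3z.png',cv2.resize(im[200:320,140:340],None,fx=4,fy=4,interpolation=cv2.INTER_CUBIC))"
```

```text
t11.78 pos [0.4721 0.3282 0.0586] closeline 81.38 zax [-3.e-04  2.e-04 -1.e+00] F [-1.    0.07  5.64] M [0.07 0.04 0.02] op 0.0215 gf 59.98733997344971 q [ 0.52  0.22  1.73  0.    1.2  -0.9 ]
side 617 mid [0.6034 0.3159 0.0244] ext [0.1133 0.088  0.0077] medz 0.0253 slope [-0.0103 -0.0072]
top 1197 mid [0.6067 0.3071 0.0256] ext [0.1126 0.0995 0.0099] medz 0.0255 slope [-0.0105  0.0012]
```

View pics/i3z.png

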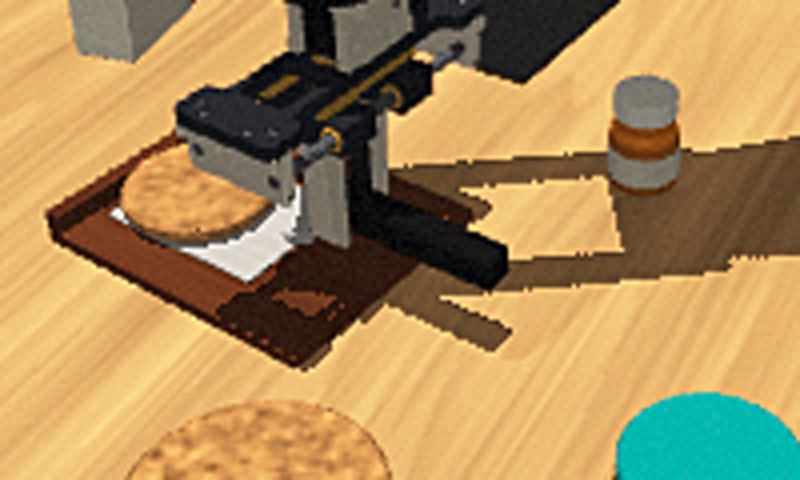

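The cake lies on the blade, against the ledge; the blade shows at (250,260) in the crop behind it. I move 3.5 mm further and then lift slowly.

Emit:
send_rows:
  plan:
    - [[1,0.01,-0.0015,0,0],[1,0.018,-0.0025,0,0],[1,0.018,-0.0025,0,0],[1,0.018,-0.0025,0.01,0],[1,0.016,-0.0025,0.02,0],[1,0.014,-0.002,0.03,0],[1,0.012,-0.002,0.045,0],[1,0.008,-0.001,0.065,0],[1,0.004,-0.0005,0.09,0],[1,0,0,0.12,0],[1,-0.005,0.001,0.155,0],[1,-0.01,0.0015,0.19,0],[1,-0.015,0.002,0.225,0],[1,-0.02,0.003,0.255,0],[1,-0.025,0.004,0.28,0],[1,-0.03,0.0045,0.295,0],[1,-0.03,0.0045,0.3,0],[1,-0.03,0.0045,0.3,0],[1,-0.03,0.0045,0.3,0]]

```text
t: 13.47
tool_pos: [0.4654, 0.3291, 0.1181]
orientation: [-0.235, -3.132, 0.0]
force: [0.3, -0.1, -4.0]
opening: 0.0212
gripper_force: 60.0
```

```bash
python3 -c "
from h import *
blade('u1'); cake('side','u1c',[.592,.310],.085)"
```

```text
t13.47 pos [0.4654 0.3291 0.1181] closeline 81.41 zax [-4.e-04 -3.e-04 -1.e+00] F [ 0.33 -0.1  -3.98] M [0.05 0.2  0.02] op 0.0212 gf 59.98388171195984 q [ 0.53  0.14  1.7  -0.    1.3  -0.9 ]
side 684 pitch,roll mrad [131.6   5. ] z at blade centre 0.0811 minus tcp -0.037 a range [0.0338 0.1646] b [-0.0441  0.0502]
side 628 mid [0.5839 0.3227 0.0827] ext [0.0952 0.0776 0.0072] medz 0.0839 slope [ 0.0012 -0.0112]
```

The wrist force went from about -2.6 to -4.0 N, so the cake (about 140 g) rides level with its underside about 60 mm above the board. I carry it smoothly to the scale.

Emit:
send_rows:
  plan:
    - [[1,0,-0.005,0.01,0],[1,0,-0.015,0.03,0],[1,0,-0.035,0.05,0],[1,0,-0.065,0.07,0],[1,0,-0.105,0.09,0],[1,0,-0.155,0.11,0],[1,0,-0.215,0.13,0],[1,0,-0.275,0.15,0],[1,0,-0.335,0.17,0],[1,0,-0.395,0.19,0],[1,0,-0.455,0.21,0],[1,0,-0.515,0.225,0],[1,0,-0.575,0.235,0],[1,0,-0.635,0.245,0],[1,0,-0.695,0.25,0],[1,0,-0.755,0.25,0],[1,0,-0.815,0.25,0],[1,0,-0.875,0.25,0],[1,0,-0.935,0.25,0],[1,0,-0.995,0.25,0]]

```text
t: 15.23
tool_pos: [0.4654, 0.129, 0.1683]
orientation: [-0.235, -3.132, 0.0]
force: [0.7, -0.1, -3.1]
opening: 0.0214
gripper_force: 60.0
```

Emit:
send_rows:
  plan:
    - [[1,0,-0.06,0,0],[1,0,-0.12,0,0],[1,0,-0.18,0,0],[1,0,-0.24,0,0],[1,0,-0.3,0,0],[1,0,-0.36,0,0],[1,0,-0.42,0,0],[1,0,-0.48,0,0],[1,0,-0.54,0,0],[1,0,-0.6,0,0],[1,0,-0.66,0,0],[1,0,-0.72,0,0],[1,0,-0.78,0,0],[1,0,-0.84,0,0],[1,0,-0.9,0,0],[1,0,-0.96,0,0]]

```text
t: 16.57
tool_pos: [0.4654, -0.063, 0.1684]
orientation: [0.235, 3.133, -0.0]
force: [0.0, 0.3, -2.4]
opening: 0.0213
gripper_force: 60.0
```

Emit:
send_rows:
  plan:
    - [[1,-0.004,-0.06,0,0],[1,-0.008,-0.12,0,0],[1,-0.012,-0.18,0,0],[1,-0.016,-0.24,0,0],[1,-0.02,-0.3,0,0],[1,-0.024,-0.36,0,0],[1,-0.028,-0.42,0,0],[1,-0.032,-0.48,0,0],[1,-0.036,-0.54,0,0],[1,-0.04,-0.6,0,0],[1,-0.043,-0.66,0,0],[1,-0.045,-0.72,0,0]]

```text
t: 17.57
tool_pos: [0.4565, -0.207, 0.1684]
orientation: [-0.235, -3.133, -0.0]
force: [0.1, -0.7, -2.9]
opening: 0.0215
gripper_force: 60.0
```

Emit:
send_rows:
  plan:
    - [[1,0,-0.06,0,0],[1,0,-0.12,0,0],[1,0,-0.18,0,0],[1,0,-0.24,0,0],[1,0,-0.29,0,0],[1,0,-0.33,0,0],[1,0,-0.36,0,0],[1,0,-0.385,0,0],[1,0,-0.405,0,0],[1,0,-0.415,0,0],[1,0,-0.4225,0,0],[1,0,-0.429,0,0],[1,0,-0.429,0,0],[1,0,-0.429,0,0],[1,0,-0.429,0,0]]

```text
t: 18.82
tool_pos: [0.4566, -0.2914, 0.1685]
orientation: [0.235, 3.133, 0.0]
force: [0.2, 0.2, -2.5]
opening: 0.0217
gripper_force: 60.0
```

```bash
python3 -c "
from h import *
st(); cake('side','s1c',[.579,-.310],.138);cake('top','s1t',[.579,-.310],.138)"
```

```text
t18.82 pos [ 0.4566 -0.2914  0.1685] closeline 81.42 zax [ 1.e-04  0.e+00 -1.e+00] F [ 0.22  0.17 -2.53] M [ 0.09  0.15 -0.01] op 0.0217 gf 59.98390853404999 q [-0.66  0.01  1.73  0.    1.39 -2.08]
side 197 mid [ 0.5753 -0.3048  0.1347] ext [0.0937 0.0951 0.0049] medz 0.1345 slope [-0.003  -0.0001]
top 1233 mid [ 0.5807 -0.3083  0.1359] ext [0.0911 0.0959 0.0076] medz 0.1353 slope [-0.0063 -0.0006]
```

The cake is level on the blade, over the pan at about (0.579, -0.308). I lower it gently.

Emit:
send_rows:
  plan:
    - [[1,0,0,-0.01,0],[1,0,0,-0.03,0],[1,0,0,-0.06,0],[1,0,0,-0.1,0],[1,0,0,-0.14,0],[1,0,0,-0.18,0],[1,0,0,-0.22,0],[1,0,0,-0.26,0],[1,0,0,-0.3,0],[1,0,0,-0.335,0],[1,0,0,-0.365,0],[1,0,0,-0.39,0],[1,0,0,-0.41,0],[1,0,0,-0.425,0],[1,0,0,-0.435,0],[1,0,0,-0.4425,0],[1,0,0,-0.4425,0],[1,0,0,-0.4425,0]]

```text
t: 20.42
tool_pos: [0.4567, -0.2917, 0.0801]
orientation: [0.235, 3.132, -0.0]
force: [-0.2, -0.4, -3.3]
opening: 0.0217
gripper_force: 60.0
```

Emit:
send_rows:
  plan:
    - [[1,0,0,-0.002,0],[1,0,0,-0.004,0],[1,0,0,-0.006,0],[1,0,0,-0.006,0],[1,0,0,-0.006,0]]

```text
t: 20.83
tool_pos: [0.4568, -0.2917, 0.079]
orientation: [0.235, 3.132, -0.0]
force: [-0.0, 0.1, -2.6]
opening: 0.0213
gripper_force: 60.0
```

```bash
python3 -c "
from h import *
st(); cake('side','s2c',[.579,-.310],.046);cake('top','s2t',[.579,-.310],.046)"
```

```text
t20.83 pos [ 0.4568 -0.2917  0.079 ] closeline 81.4 zax [ 5.e-04 -3.e-04 -1.e+00] F [-0.    0.07 -2.56] M [ 0.1  -0.02  0.01] op 0.0213 gf 59.984307289123535 q [-0.66  0.11  1.81  0.    1.22 -2.08]
side 243 mid [ 0.5763 -0.3057  0.0444] ext [0.0958 0.1035 0.0085] medz 0.0451 slope [ 0.0058 -0.0128]
top 1058 mid [ 0.5814 -0.3075  0.0464] ext [0.0917 0.0942 0.0094] medz 0.0463 slope [0.003  0.0034]
```

The tip is touching the pan and the cake is centred about 15 mm past it. I draw the blade out fast, so that friction drags the cake as little as possible.

Emit:
send_rows:
  plan:
    - [[1,-0.816,0.123,0,0],[1,-0.816,0.123,0,0],[1,-0.816,0.123,0,0],[1,-0.816,0.123,0,0],[1,-0.816,0.123,0,0],[1,-0.816,0.123,0.1,0],[1,-0.816,0.123,0.3,0],[1,-0.816,0.123,0.5,0],[1,-0.816,0.123,0.5,0]]

```text
t: 21.68
tool_pos: [0.2961, -0.2703, 0.1873]
orientation: [0.235, 3.124, -0.014]
force: [1.2, -1.6, -1.3]
opening: 0.0217
gripper_force: 60.0
```

```bash
python3 -c "
from h import *
st(); cake('side','w1c',[.564,-.310],.044);cake('top','w1t',[.564,-.310],.044)
a=cv2.imread('pics/w1c.png');b=cv2.imread('pics/w1t.png')
cv2.imwrite('pics/w1z.png',np.hstack([cv2.resize(a[120:220,230:380],(400,267)),cv2.resize(b[110:240,340:490],(400,267))]))"
```

```text
t21.68 pos [ 0.2961 -0.2703  0.1873] closeline 81.38 zax [ 0.0083 -0.0098 -0.9999] F [ 1.23 -1.65 -1.26] M [ 0.01 -0.06 -0.05] op 0.0217 gf 59.99321401119232 q [-0.87 -0.43  2.08  0.    1.48 -2.29]h.py:43: RuntimeWarning: Mean of empty slice.
  k=np.linalg.lstsq(np.c_[P[:,:2]-P[:,:2].mean(0),np.ones(len(P))],P[:,2],rcond=None)[0]
  ret = um.true_divide(
Traceback (most recent call last):
  File "h.py", line 44, in cake
    print(n,len(P),'mid',((np.percentile(P,.5,0)+np.percentile(P,99.5,0))/2).round(4),'ext',(np.percentile(P,99.5,0)-np.percentile(P,.5,0)).round(4),'medz',np.median(P[:,2]).round(4),'slope',k[:2].round(4))
                           ~~~~~~~~~~~~~^^^^^^^^
IndexError: index -1 is out of bounds for axis 0 with size 0
```

```bash
python3 -c "
from h import *
a=cv2.imread('pics/w1c.png')
cake('top','w1t',[.570,-.310],.044);b=cv2.imread('pics/w1t.png')
cv2.imwrite('pics/w1z.png',np.hstack([cv2.resize(a[120:220,230:380],(400,267)),cv2.resize(b[110:240,340:490],(400,347))[:267]]))"
```

```text
h.py:43: RuntimeWarning: Mean of empty slice.
  k=np.linalg.lstsq(np.c_[P[:,:2]-P[:,:2].mean(0),np.ones(len(P))],P[:,2],rcond=None)[0]
  ret = um.true_divide(
Traceback (most recent call last):
  File "h.py", line 44, in cake
    print(n,len(P),'mid',((np.percentile(P,.5,0)+np.percentile(P,99.5,0))/2).round(4),'ext',(np.percentile(P,99.5,0)-np.percentile(P,.5,0)).round(4),'medz',np.median(P[:,2]).round(4),'slope',k[:2].round(4))
                           ~~~~~~~~~~~~~^^^^^^^^
IndexError: index -1 is out of bounds for axis 0 with size 0
```

```bash
python3 -c "
from h import *
a,_=grab('side','w2s');b,_=grab('top','w2t'); st()
cv2.imwrite('pics/w1z.png',np.hstack([cv2.resize(a[110:260,200:400],(400,300)),cv2.resize(b[110:260,310:510],(400,300))]))"
```

```text
t21.88 pos [ 0.2929 -0.2665  0.1776] closeline 81.4 zax [-0.0011  0.0011 -1.    ] F [ 0.14 -0.16 -4.02] M [0.05 0.17 0.03] op 0.0217 gf 59.99353051185608 q [-0.87 -0.42  2.09 -0.    1.47 -2.29]
```

View pics/w1z.png

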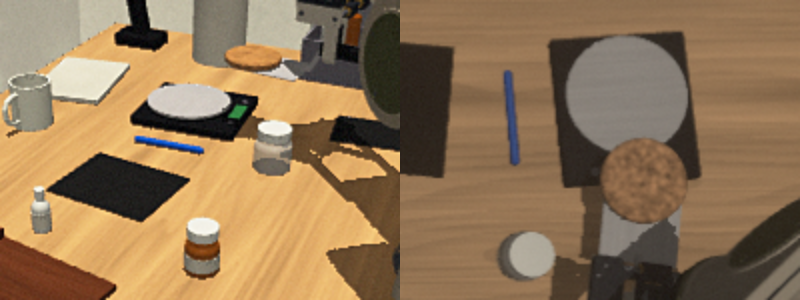

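The cake rode back along with the blade: in the top half it sits at (643,180) on the blade, off the pan. Friction is higher than I assumed. I measure where the cake sits on the blade now.

```bash
python3 -c "
from h import *
cake('top','w3t',[.425,-.287],.144); st()
# circle in pics
a=atz('top',[(310+(643-400)/2,110+180/2)],.144); print(a)"
```

```text
top 1429 mid [ 0.4347 -0.282   0.1436] ext [0.094  0.0957 0.0085] medz 0.1435 slope [-0.0067  0.0011]
t21.93 pos [ 0.2927 -0.2662  0.1769] closeline 81.41 zax [-0.002   0.0022 -1.    ] F [ 0.77 -0.17 -3.56] M [ 0.1   0.22 -0.04] op 0.0211 gf 59.993417859077454 q [-0.87 -0.42  2.09 -0.    1.47 -2.29]
[[ 0.4344092  -0.28312111  0.144     ]]
```

Slip on the blade moved the cake about 17 mm forward, so its centre is now 24 mm behind the blade tip. Another jerk should tip it onto the pan. I carry it back, 20 mm past the pan's centre.

Emit:
send_rows:
  plan:
    - [[1,0.005,-0.001,0,0],[1,0.015,-0.002,0,0],[1,0.03,-0.0045,0,0],[1,0.05,-0.0075,0,0],[1,0.075,-0.011,0,0],[1,0.105,-0.016,0,0],[1,0.14,-0.021,0,0],[1,0.18,-0.027,0,0],[1,0.225,-0.034,0,0],[1,0.27,-0.041,0,0],[1,0.315,-0.048,0,0],[1,0.36,-0.0545,0,0],[1,0.405,-0.061,0,0],[1,0.45,-0.068,0,0],[1,0.495,-0.075,0,0],[1,0.54,-0.082,0,0],[1,0.58,-0.088,0,0],[1,0.615,-0.093,0,0],[1,0.645,-0.0975,0,0],[1,0.67,-0.101,0,0]]

```text
t: 23.6
tool_pos: [0.428, -0.2873, 0.1787]
orientation: [-0.235, -3.133, -0.0]
force: [0.3, -0.2, -4.0]
opening: 0.0215
gripper_force: 60.0
```

Emit:
send_rows:
  plan:
    - [[1,0.025,-0.004,-0.01,0],[1,0.045,-0.007,-0.03,0],[1,0.06,-0.009,-0.06,0],[1,0.07,-0.0105,-0.1,0],[1,0.077,-0.0115,-0.14,0],[1,0.077,-0.0115,-0.18,0],[1,0.077,-0.0115,-0.22,0],[1,0.077,-0.0115,-0.26,0],[1,0.077,-0.0115,-0.3,0],[1,0.077,-0.0115,-0.34,0],[1,0.077,-0.0115,-0.38,0],[1,0.077,-0.0115,-0.415,0],[1,0.077,-0.0115,-0.445,0],[1,0.077,-0.0115,-0.465,0],[1,0.077,-0.0115,-0.48,0],[1,0.077,-0.0115,-0.49,0],[1,0.077,-0.0115,-0.497,0],[1,0.077,-0.0115,-0.5,0],[1,0.077,-0.0115,-0.5,0],[1,0.077,-0.0115,-0.5,0]]

```text
t: 25.27
tool_pos: [0.4432, -0.2898, 0.0793]
orientation: [0.235, 3.132, -0.001]
force: [-0.1, 1.0, -1.8]
opening: 0.0215
gripper_force: 60.0
```

```bash
python3 -c "
from h import *
st(); cake('top','x2t',[.584,-.310],.046)"
```

```text
t25.27 pos [ 0.4432 -0.2898  0.0793] closeline 81.4 zax [ 9.e-04 -6.e-04 -1.e+00] F [-0.07  0.97 -1.79] M [ 0.11 -0.06  0.02] op 0.0215 gf 59.9946928024292 q [-0.68  0.07  1.84  0.    1.22 -2.1 ]
top 1113 mid [ 0.5848 -0.3058  0.0463] ext [0.0951 0.0953 0.0096] medz 0.0464 slope [-0.0043 -0.0033]
```

Emit:
send_rows:
  plan:
    - [[1,-0.206,0.031,0,0],[1,-0.412,0.062,0,0],[1,-0.56,0.085,0,0],[1,-0.64,0.097,0,0],[1,-0.69,0.104,0,0],[1,-0.72,0.109,0,0],[1,-0.73,0.11,0,0],[1,-0.73,0.11,0,0]]

```text
t: 25.98
tool_pos: [0.297, -0.2678, 0.0791]
orientation: [0.236, 3.132, -0.001]
force: [0.2, 0.1, -1.8]
opening: 0.0217
gripper_force: 60.0
```

```bash
python3 -c "
from h import *
st()
im,d=grab('top','y1t');C=cloud('top',d)
m=(d>0)&(C[...,2]>.039)&(C[...,2]<.052)&(abs(C[...,1]+.3)<.12)&(C[...,0]>.36)&(im[...,2].astype(int)-im[...,0]>35)
P=C[m];print(len(P),(P.min(0)+P.max(0))/2,P.max(0)-P.min(0),np.median(P,0))"
```

```text
t25.98 pos [ 0.297  -0.2678  0.0791] closeline 81.38 zax [ 8.e-04 -8.e-04 -1.e+00] F [ 0.24  0.12 -1.79] M [-0.02 -0.06 -0.  ] op 0.0217 gf 59.993816614151 q [-0.86 -0.3   2.19  0.    1.25 -2.28]
1121 [ 0.55414578 -0.30060336  0.04499946] [0.09718028 0.0993447  0.01183125] [ 0.55307821 -0.30007595  0.04417674]
```

The cake now lies flat on the pan with its centre at (0.554, -0.301), 12 mm from the pan's centre, and the blade is clear of it. I take the spatula back to its mat.

Emit:
send_rows:
  plan:
    - [[1,0,0,0.05,0],[1,0,0,0.2,0],[1,0,0,0.35,0],[1,0,0,0.45,0],[1,0,0,0.5,0],[1,0.05,0.09,0.5,0],[1,0.12,0.21,0.5,0],[1,0.19,0.33,0.5,0],[1,0.26,0.45,0.5,0],[1,0.33,0.58,0.5,0],[1,0.4,0.7,0.5,0]]

```text
t: 26.95
tool_pos: [0.3773, -0.1258, 0.1785]
orientation: [-0.235, -3.132, -0.001]
force: [0.1, -0.4, -1.6]
opening: 0.0216
gripper_force: 60.0
```

Emit:
send_rows:
  plan:
    - [[1,0.07,0.12,0,0.025],[1,0.14,0.24,0,0.025],[1,0.21,0.37,0,0.025],[1,0.28,0.49,0,0.025],[1,0.35,0.62,0,0.025],[1,0.394,0.6965,0,0.025],[1,0.394,0.6965,0,0.025],[1,0.394,0.6965,0,0.025],[1,0.394,0.6965,0,0.025]]

```text
t: 27.7
tool_pos: [0.4552, 0.0116, 0.1782]
orientation: [-0.193, -3.134, 0.001]
force: [0.4, -1.0, -2.7]
opening: 0.0217
gripper_force: 60.0
```

Emit:
send_rows:
  plan:
    - [[1,0,0,-0.08,0],[1,0,0,-0.2,0],[1,0,0,-0.32,0],[1,0,0,-0.43,0],[1,0,0,-0.52,0],[1,0,0,-0.57,0],[1,0,0,-0.6,0],[1,0,0,-0.615,0],[1,0,0,-0.625,0],[1,0,0,-0.63,0],[1,0,0,-0.632,0],[1,0,0,-0.632,0],[1,0,0,-0.632,0]]

```text
t: 28.78
tool_pos: [0.4562, 0.0118, 0.053]
orientation: [0.194, 3.134, -0.0]
force: [0.0, -1.0, -2.1]
opening: 0.0214
gripper_force: 60.0
```

```bash
sed -i 's/YAW=np.radians.*/YAW=np.radians(-7.1)/' h.py; python3 -c "from h import *;blade('z1')"
```

```text
t28.78 pos [0.4562 0.0118 0.053 ] closeline 82.91 zax [ 1.3e-03 -1.0e-04 -1.0e+00] F [ 0.03 -0.97 -2.08] M [ 0.03 -0.1  -0.02] op 0.0214 gf 59.99408483505249 q [-0.09 -0.09  2.06  0.    1.17 -1.53]
side 349 pitch,roll mrad [-1.7 -2.1] z at blade centre 0.0058 minus tcp -0.0473 a range [0.0015 0.2482] b [-0.0687  0.0691]
```

Emit:
send_rows:
  force: 3
  plan:
    - [[1,0,0,-0.004,0],[1,0,0,-0.004,0],[1,0,0,-0.004,0],[1,0,0,-0.004,0],[0.4,0,0,-0.004,0],[0,0,0,-0.004,0],[-1,0,0,-0.004,0],[-1,0,0,-0.004,0],[-1,0,0,-0.004,0],[-1,0,0,-0.004,0],[-1,0,0,-0.004,0],[-1,0,0,-0.004,0],[-1,0,0,-0.004,0],[-1,0,0,-0.004,0]]

```text
t: 30.0
tool_pos: [0.4556, 0.0118, 0.0516]
orientation: [0.194, 3.135, -0.0]
force: [0.2, -0.0, -0.5]
opening: 0.0837
gripper_force: 0.0
```

Emit:
send_rows:
  plan:
    - [[-1,0,0,0.05,0],[-1,0,0,0.15,0],[-1,0,0,0.3,0],[-1,-0.1,0,0.5,0],[-1,-0.25,0,0.7,0],[-1,-0.35,0,0.9,0],[-1,-0.4,0,1,0],[-1,-0.4,0,1,0],[-1,-0.4,0,1,0],[-1,-0.4,0,1,0],[-1,-0.4,0,1,0]]

```text
t: 30.92
tool_pos: [0.3751, 0.0119, 0.2503]
orientation: [-0.194, -3.133, -0.0]
force: [-0.0, 0.5, -0.4]
opening: 0.0932
gripper_force: 0.0
```

```bash
python3 -c "
from h import *
st()
im,d=grab('top','f1t');C=cloud('top',d);a,_=grab('side','f1s')
m=(d>0)&(C[...,2]>.039)&(C[...,2]<.052)&(abs(C[...,1]+.3)<.12)&(C[...,0]>.36)&(im[...,2].astype(int)-im[...,0]>35)
P=C[m];print(len(P),(P.min(0)+P.max(0))/2,P.max(0)-P.min(0),np.median(P,0))
cv2.imwrite('pics/f1z.png',np.hstack([cv2.resize(a[110:290,200:380],(400,400)),cv2.resize(im[90:290,270:470],(400,400))]))"
```

```text
t30.92 pos [0.3751 0.0119 0.2503] closeline 82.9 zax [-2.2e-03  2.0e-04 -1.0e+00] F [-0.04  0.48 -0.35] M [-0.01 -0.15  0.01] op 0.0932 gf 0.0 q [-0.11 -0.52  2.03 -0.    1.63 -1.55]
1118 [ 0.55344207 -0.30118041  0.0446579 ] [0.09587158 0.099173   0.01130481] [ 0.55283899 -0.30035073  0.04423662]
```

View pics/f1z.png

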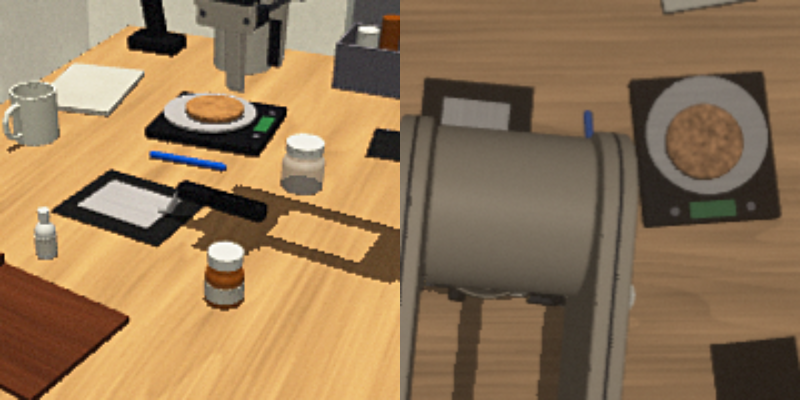

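The cake is flat on the pan, at (704,140) in the top half, and the spatula lies flat on the mat and is released, at (125,205) in the side half. The pen, jars and dropper stand where they were.

```bash
python3 -c "from h import *;print(order.close_job())"
```

```text
the job is handed in; nothing more can be done
None
```

The job is handed in: the cake lies flat on the pan about 12 mm from its centre, the spatula is back flat on its mat and released, and the dropper bottle, pen and jars look undisturbed; the first attempt to draw the blade out carried the cake back off the scale on the blade, and the second left it on the pan.

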